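# Turn over the reorder flap of the used-up stock bin

## Task

One of the three two-compartment stock bins has run out: its open far compartment is empty. With the fingertips, push that bin's flap up and right over its pivot and press it gently down flat over the empty compartment, so that its ring mark shows and the reserve is open. Do not lift, tip or shove the bins or slam the flap, and leave the other bins' flaps and everything else on the bench as they are.

Things in the scene. Friction and masses are not known exactly. Their poses are not given: they have to be found in the camera images.
- bin_out: Loose open steel bin, 150 (its x) x 120 x 80 mm, walls 3 mm; a mid divider makes a near (-x, robot side) and a far (+x) compartment; a flap pivots above the divider. Origin: centre of underside; yaw within 0.15 rad of the world's. This one's open far compartment is EMPTY (bare bottom); its flap lies over the near one, which holds the reserve. About 1.4 kg.
- flap_out (a joint): Angle (rad) of bin_out's flap, an aluminium plate 112 mm wide, 3 mm thick, 70 g: one face plain, the other (down at first) with a flat ring of 57 mm. 0 = flat over the near compartment, 1.57 = upright, 3.14 = flat over the far one, ring up; stops at both ends. Stiff hinge (0.07 N m friction): the flap stays where left; 0.4 to 1.2 N at its edge moves it. Starts at 0 to 0.25.
- bin_out_pivot (a point): Middle of that bin's pivot pin, 83 mm above the bench. Axes are the bin's: x towards the far compartment, y along the pin.
- flap_out_edge (a point): Middle of that flap's free edge: centre of its rolled bead of 6 mm diameter, 89 mm from the pivot axis. The edge overhangs the bin's end wall by 17 mm, with free space under it down to the bench.
- bin_full: Loose open steel bin, 150 (its x) x 120 x 80 mm, walls 3 mm; a mid divider makes a near (-x, robot side) and a far (+x) compartment; a flap pivots above the divider. Origin: centre of underside; yaw within 0.15 rad of the world's. This one has stock in its open far compartment: leave it alone.
- flap_full (a joint): Angle (rad) of bin_full's flap, the same kind; starts at 0 to 0.05 (plain face up). Leave it.
- bin_turned: Loose open steel bin, 150 (its x) x 120 x 80 mm, walls 3 mm; a mid divider makes a near (-x, robot side) and a far (+x) compartment; a flap pivots above the divider. Origin: centre of underside; yaw within 0.15 rad of the world's. This one's flap is turned over already (near reserve open, with stock; ring showing): leave it alone.
- flap_turned (a joint): Angle (rad) of bin_turned's flap, the same kind; starts at 3.09 to 3.14 (ring up). Leave it.
- hammer: Bystander, loose: cross-peen hammer lying flat, 274 mm long, head 90 mm across, 26 mm high; handle along its x, head at +x (to the left); behind the bins. Origin on the bench under a point on the handle 62 mm from the head's centre.
- mallet: Bystander, loose: mallet lying to the right of the bins, head a 58 mm cylinder 100 mm long (its y), handle 230 mm towards its -x. Origin under the head.
- stamp_block: Bystander, loose: wooden block 55 x 120 x 55 mm with twelve steel stamps standing out to 97 mm, behind the bins to the left. Origin: centre of its underside.
- glasses_case: Bystander, loose: black spectacle case 62 x 155 x 33 mm behind the bins. Origin: centre of its underside.
- graver_knob: Bystander, loose: small turned wooden handle, 34 mm diameter, 48 mm tall, standing between two bins. Origin: centre of its foot.
- tube_end: Bystander, loose: piece of copper tube, 28 mm diameter, 45 mm tall, standing between two bins. Origin: centre of its foot.
- file: Bystander, loose: flat file lying to the left of the bins, 265 mm long along its x, 20 mm high. Origin on the bench where blade and handle meet.

How it is judged:
By the outcome, as a careful person would: the job done as asked, in the order asked, and still so for the second after the job is handed in, with the robot touching nothing.
It also fails if it takes over 45 s, if anything falls off the work surface, if the arm or the gripper's body presses on something with over 40 N, if the wrist force passes 120 N, or if a joint passes its speed limit or range.

## Robot

A 6-joint arm with a two-finger parallel gripper is mounted at the origin on the work surface. World frame = base frame: x ahead of the robot, y to its left, z up, the work surface at z = 0. Lengths are in m, angles in rad, forces in N, time in s.
With the tool pointing down it reaches from about 0.375 to 0.975 m from the base axis. Payload 3.8 kg.
Tool frame: the origin (TCP) lies midway between the tips of the shut fingers; the grasp point (between the pads) lies 19 mm behind it; z points along the fingers, y is the line along which they close (so a half turn about z gives the same grasp; the last joint's range is limited). The gripper opens to 85 mm and grips with 20 to 120 N. Pads are 22 mm wide; open, the fingers measure 114 mm over their backs; the gripper's body (76 mm by 85 mm) begins 54 mm behind the grasp point. The pads swing forward as they close: fully open they stand 13 mm farther back than shut.
Start: joints at [1.229, 0.264, 1.604, -0, 1.274, -0.037], TCP at [0.203, 0.644, 0.231] pointing down, gripper open.
Joint ranges: [-2.63, 2.63], [-0.94, 2.18], [0.31, 2.57], [-1.31, 4.45], [0, 2.66], [-2.55, 2.55]. Speed limits (rad/s): [2.57, 2.57, 3.14, 3.14, 3.14, 3.14].

## Interface

Orientations are given as a rotation vector (axis times angle).
In Python, from workcell import bot gives the robot as it stands.
- The arm moves only by the tool jog_arm, never from a script. Its argument "motion" is a list of rows, each a list of 5 numbers: the opening, from -1 (shut) to 1 (fully open), then the shift along the tool's x, y, z in mm, then the turn about the tool's z in degrees. In form: [[claw, x, y, z, twist], ...]. A call has 1 to 10 rows; each row shifts and turns the commanded pose from where the row before left it, along the tool's axes as they then stand; what a row does not reach is not made up. A row lasts 1/12 s, in which the tool goes at most 41.7 mm and 7.16 degrees, less where a joint would pass 70% of its speed; a pose out of reach is approached as far as the arm can. A call with a gripper value outside its range is refused whole. The fingers move at their own pace and stop on an object; "force" is the grip in N (left out, the last holds). Time passes only in rows, so rows that do not move let the fingers close. It gives the time, the measured TCP pose, the force, the opening and the grip force at its end, in the units of the state.
- bot.read_state(): the state, without advancing time (a new reading comes with each control period).
- bot.read_camera(name): name is "scene" or "top" or "wrist"; returns (picture, depth): 384x512x3 uint8, red, green, blue; 384x512 float32, m along the optical axis (not along the pixel's ray), 0 where there is no reading.
- bot.get_calibration(name): a dict with "vfov" (degrees; the focal length in pixels is half the picture's height over the tangent of half this angle, whatever the lens; pixels are square), "cx", "cy" (the principal point, pixels), "rvec" (rotation vector, rad) and "tvec" (3), from world to camera coordinates, as OpenCV has them; the wrist camera has in their place "tool_from_camera" (4x4, takes a point from camera to tool coordinates, whose origin is the TCP and whose axes are the flange's). Camera axes: x right, y down, z forward; pixel columns grow to the right and rows downward; lengths in m; the calibration is good to about 2 mm. A picture is of the moment at which its call begins: read the wrist's pose just before it. get_calibration takes no time and is no camera call.
- bot.finish_job(): hands the job in; it is judged then, once.
The state is a dict: "time": time; "q": joint angles; "joint_vel": joint speeds; "joint_torque": joint torques, N m; "tool_pos": TCP position; "tcp_rot": TCP orientation; "wrist_force": force on the tool from outside, world axes, zero at the start; "torque": the same for the moment, N m; "width": opening from 0.0 (shut) to 1.0 (fully open); "grip_force": force on a finger pad.
Only numpy, scipy, OpenCV 4.12 (cv2) and the standard library are available. Lean on these libraries where they do the work, as an engineer would, in place of code of your own. Each camera call takes 0.05 s, during which the arm holds its last target. There are 200 camera calls.

## Working session

There is one attempt and no reset: what is moved stays moved. The work goes in short steps, Python scripts to look and compute and a tool call to move; the robot and the scene stay as the last step left them, time stands still between calls to the robot, and variables do not carry over. Pictures are saved under pics/ and viewed, at most 10 in all, crops included, and the job is handed in when it is done.

Besides the shell and the picture viewer there is one more tool, called after "Call:" as name(argument=value, ...), one argument or row to a line, values as JSON. jog_arm: Moves the arm, as the interface text tells. Its arguments: {"type":"object","properties":{"motion":{"type":"array"},"force":{"type":"number"}},"required":["motion"]}

```bash
mkdir -p pics
cat > h.py <<'E'
import numpy as np, cv2
from workcell import bot
def cam(n):
    s=bot.read_state(); im,d=bot.read_camera(n); c=bot.get_calibration(n)
    H,W=d.shape; f=H/2/np.tan(np.radians(c["vfov"])/2)
    if n=="wrist":
        T=np.eye(4);T[:3,:3]=cv2.Rodrigues(np.array(s["tcp_rot"],float))[0];T[:3,3]=s["tool_pos"]
        T=T@np.array(c["tool_from_camera"])
    else:
        E=np.eye(4);E[:3,:3]=cv2.Rodrigues(np.array(c["rvec"],float))[0];E[:3,3]=np.ravel(c["tvec"]);T=np.linalg.inv(E)
    v,u=np.mgrid[:H,:W]
    P=np.stack([(u-c["cx"])/f*d,(v-c["cy"])/f*d,d],-1)@T[:3,:3].T+T[:3,3]
    P[d==0]=np.nan
    return im,d,P,c,T
def save(n,im): cv2.imwrite("pics/"+n+".png",cv2.cvtColor(im,cv2.COLOR_RGB2BGR))
E
python3 - <<'E'
from h import *
for n in("top","scene"):
    im,d,P,c,T=cam(n); save(n+"0",im); np.save(n+"P.npy",P); np.save(n+"I.npy",im); print(n,c, T[:3,3])
    print(sum(d.ravel()==0))
print(bot.read_state())
E
```

```text
top {'vfov': 42.09266988831659, 'cx': 253.4657100777389, 'cy': 188.40353157527036, 'rvec': array([ 2.10996236, -2.17737513,  0.13933838]), 'tvec': array([0.00238578, 0.5975379 , 1.29883952])} [ 0.40982671 -0.02733526  1.36942914]
801
scene {'vfov': 57.20878661352707, 'cx': 256.7613468048671, 'cy': 187.72786388395485, 'rvec': array([ 1.95104365,  1.19379018, -0.56060651]), 'tvec': array([-0.26067812, -0.24703773,  1.41721223])} [ 1.24206834 -0.3748565   0.67395852]
766
{'time': 0.1, 'q': array([ 1.22911698e+00,  2.64706264e-01,  1.60521777e+00, -1.18901754e-05,
        1.27372102e+00, -3.68703014e-02]), 'joint_vel': array([ 0.00031527, -0.00017452, -0.00237285,  0.00060621,  0.00046511,
        0.00040098]), 'joint_torque': array([-7.74971559e-04, -5.16709292e+01, -3.68588090e+01, -4.83573058e-05,
        6.35497083e-03,  1.37500456e-05]), 'tool_pos': array([0.20234114, 0.64327042, 0.23007799]), 'tcp_rot': array([-0.47687899, -3.10480672,  0.00316931]), 'wrist_force': array([-0.1497843 , -0.1180587 , -0.94213918]), 'torque': array([ 0.00052602, -0.00192531,  0.01376425]), 'grip_force': 0.0, 'width': 0.9969045664719133}
```

View pics/top0.png

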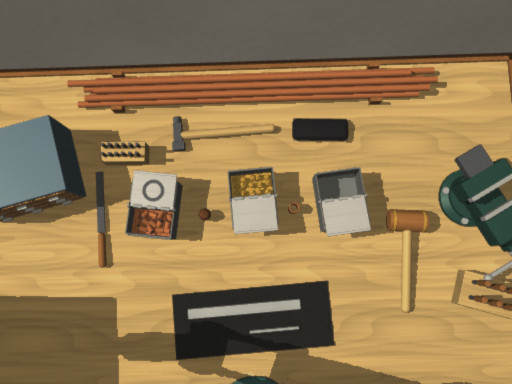

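View pics/scene0.png

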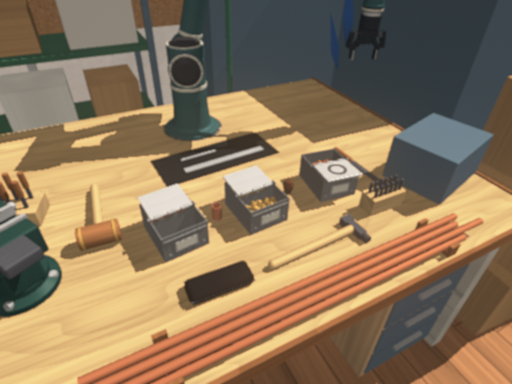

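The top view shows three bins. The one at about (342,202) has a bare far compartment (340,187), with its flap at (345,213). The bin at (253,200) is stocked, and the one at (154,205) has its ring showing. Next I measure the right-hand bin.

Run:
```python
from h import *
im=np.load("topI.npy");P=np.load("topP.npy")
hsv=cv2.cvtColor(im,cv2.COLOR_RGB2HSV)
for nm,(u0,u1,v0,v1) in dict(out=(308,376,164,240),full=(224,282,164,240)).items():
    sub=np.s_[v0:v1,u0:u1]
    h=hsv[sub];p=P[sub]
    m=(h[...,2]>165)&(h[...,1]<50)&(p[...,2]>.06)
    q=p[m];print(nm,m.sum(),q.min(0),q.max(0))
    A=np.c_[q[:,:2],np.ones(len(q))];c=np.linalg.lstsq(A,q[:,2],rcond=None)[0];r=q[:,2]-A@c
    print("plane",c,r.std())
    print("flap rect",cv2.minAreaRect(q[:,:2].astype(np.float32)), q.mean(0))
    for t in (-1,1):
        pass
    b=p[(p[...,2]>.04)&np.isfinite(p[...,2])]
    print("bin rect",cv2.minAreaRect(b[:,:2].astype(np.float32)))
    n=p[(p[...,2]>.06)]
    print("z pct",np.percentile(q[:,2],[2,20,50,80,98]))
def loc(u,v): return P[v,u]
for u,v in((293,208),(408,220),(320,130)): print(loc(u,v))
big=cv2.resize(im[155:250,290:440],None,fx=5,fy=5,interpolation=cv2.INTER_CUBIC);save("crop",big)
```

```text
out 1469 [ 0.46410645 -0.30953218  0.079427  ] [ 0.56519828 -0.19197946  0.10079284]
plane [-0.06897206 -0.00700606  0.12272996] 0.0026312564920600748
flap rect ((0.5141862034797668, -0.2503697872161865), (0.0910588800907135, 0.11115887761116028), 6.65239953994751) [ 0.51283605 -0.25062204  0.08911447]
bin rect ((0.5519685745239258, -0.24536678194999695), (0.17012478411197662, 0.12470609694719315), 6.286228656768799)
z pct [0.08282145 0.0863138  0.08910458 0.09170889 0.09580532]
full 1453 [ 0.4766311  -0.07397592  0.07945054] [0.57225381 0.04017555 0.09763562]
plane [-0.05447261 -0.0055491   0.11653496] 0.002557506859880629
flap rect ((0.5249191522598267, -0.016453135758638382), (0.09100297838449478, 0.1107243224978447), 3.2824971675872803) [ 0.52332916 -0.01613311  0.08811738]
bin rect ((0.5629456639289856, -0.013954870402812958), (0.17034120857715607, 0.12288393080234528), 3.3941218852996826)
z pct [0.08208785 0.0857842  0.08810237 0.0905913  0.09406731]
[ 0.54510189 -0.12311392  0.00142688]
[ 0.49830946 -0.41855478  0.05881667]
[ 0.75404062 -0.20362562  0.03491756]
```

View pics/crop.png

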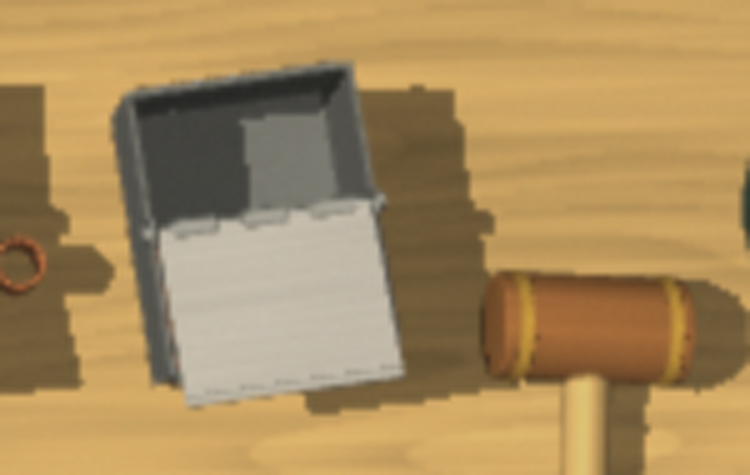

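The right-hand bin comes out at pivot ≈ (0.560, -0.245), yaw ≈ +0.116, and bead ≈ (0.472, -0.255), z ≈ 0.085–0.09. The tool always points down, so I'll press shut fingers lightly against the bead and raise it by friction, then push it over. I start by moving across at safe height.

Call:
jog_arm(
  motion=[
    [-1,-29,-28,0,0],
    [-1,-29,-28,0,0],
    [-1,-29,-28,0,0],
    [-1,-29,-28,0,0],
    [-1,-29,-28,0,0],
    [-1,-29,-28,0,0],
    [-1,-29,-28,0,0],
    [-1,-29,-28,0,0],
    [-1,-29,-28,0,0],
    [-1,-29,-28,0,0],
  ],
)

```text
time: 0.93
tool_pos: [0.3953, 0.2878, 0.231]
tcp_rot: [-0.476, -3.105, 0.0]
wrist_force: [1.0, -0.1, -0.1]
width: 0.002
grip_force: 0.0
```

Call:
jog_arm(
  motion=[
    [-1,-13,-39,0,0],
    [-1,-13,-39,0,0],
    [-1,-13,-39,0,0],
    [-1,-13,-39,0,0],
    [-1,-13,-39,0,0],
    [-1,-13,-39,0,0],
    [-1,-13,-39,0,0],
    [-1,-13,-39,0,0],
    [-1,-13,-39,0,0],
    [-1,-13,-39,0,0],
  ],
)

```text
time: 1.77
tool_pos: [0.4013, -0.1232, 0.2312]
tcp_rot: [0.477, 3.105, 0.0]
wrist_force: [0.6, 0.0, 0.0]
width: 0.002
grip_force: 0.0
```

Call:
jog_arm(
  motion=[
    [-1,0,0,0,7.1],
    [-1,0,0,0,7.1],
    [-1,0,0,0,7.1],
    [-1,0,0,0,7.1],
    [-1,0,0,0,7.1],
    [-1,0,0,0,7.1],
    [-1,0,0,0,7.1],
    [-1,0,0,0,7.1],
    [-1,0,0,0,7.1],
    [-1,0,0,0,7.1],
  ],
)

```text
time: 2.6
tool_pos: [0.4017, -0.1211, 0.2308]
tcp_rot: [-2.198, -2.244, 0.001]
wrist_force: [0.1, -0.2, -0.5]
width: 0.001
grip_force: 0.0
```

Call:
jog_arm(
  motion=[
    [-1,0,0,0,7.1],
    [-1,0,0,0,7.1],
    [-1,0,0,0,7.1],
    [-1,0,0,0,7.1],
    [-1,0,0,0,7.1],
    [-1,0,0,0,7.1],
    [-1,0,0,0,7.1],
    [-1,0,0,0,7.1],
    [-1,0,0,0,7.1],
    [-1,0,0,0,7.1],
  ],
)

```text
time: 3.43
tool_pos: [0.4017, -0.1211, 0.2308]
tcp_rot: [-3.093, -0.55, 0.001]
wrist_force: [0.3, -0.5, 0.0]
width: 0.001
grip_force: 0.0
```

Call:
jog_arm(
  motion=[
    [-1,0,0,0,6.8],
    [-1,0,0,0,6.7],
    [-1,3,35,0,0],
    [-1,3,35,0,0],
    [-1,3,35,0,0],
    [-1,3,35,0,0],
    [-1,0,0,0,0],
    [-1,0,0,0,0],
  ],
)

```text
time: 4.1
tool_pos: [0.4309, -0.26, 0.2306]
tcp_rot: [-3.135, -0.188, 0.002]
wrist_force: [-0.5, -0.0, -1.3]
width: -0.001
grip_force: 0.0
```

Run:
```python
from h import *
im,d,P,c,T=cam("wrist");save("w1",im);np.save("wP.npy",P);np.save("wI.npy",im)
s=bot.read_state();print(s["tool_pos"],s["tcp_rot"],s["wrist_force"],s["q"]);print(T)
```

```text
[ 0.43066744 -0.25879781  0.23052018] [-3.13427959e+00 -1.90246278e-01  2.21766606e-03] [-0.2412702   0.39637024 -1.20922659] [-5.90932628e-01 -6.40087922e-02  1.96430899e+00  3.91732859e-04
  1.24335178e+00  8.58488953e-01]
[[ 0.1209836  -0.95298958 -0.27780177  0.50003518]
 [-0.99265258 -0.11670062 -0.03196599 -0.25091836]
 [-0.00195638  0.27962801 -0.96010643  0.3744235 ]
 [ 0.          0.          0.          1.        ]]
```

View pics/w1.png

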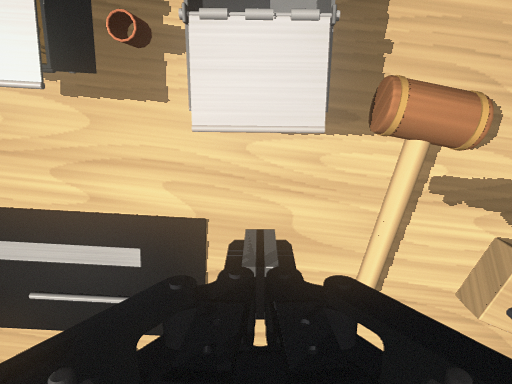

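The wrist view shows the flap with its bead edge running from (192,129) to (326,130), the hinge at row 14, and the shut fingertips at about (260,235), nicely centred. Next I measure the edge heights.

Run:
```python
from h import *
P=np.load("wP.npy")
for v in (20,30,50,70,90,110,120,124,127,129,131,133): 
    print(v,np.round(np.nanmedian(P[v,205:315],0),4))
for p in((192,129),(326,130),(189,20),(331,20),(206,14),(313,14)): print(p,P[p[1],p[0]])
q=P[25:122,200:320].reshape(-1,3);A=np.c_[q[:,:2],np.ones(len(q))];print(np.linalg.lstsq(A,q[:,2],rcond=None)[0])
# ray on plane z=.087 for bead ends
c=bot.get_calibration("wrist");print(c["vfov"],c["cx"],c["cy"])
# fingers geometry
import itertools
for v in (232,240,250,262): print(v,[np.round(P[v,u],3).tolist() for u in (246,255,266,274)])
print("mallet near",np.nanmin(P[80:150,370:400,:].reshape(-1,3),0))
```

```text
20 [ 0.5535 -0.2437  0.0861]
30 [ 0.5463 -0.2449  0.0868]
50 [ 0.5315 -0.2463  0.0876]
70 [ 0.5163 -0.2482  0.0887]
90 [ 0.5008 -0.2501  0.0896]
110 [ 0.4849 -0.252   0.0907]
120 [ 0.4768 -0.253   0.0913]
124 [ 0.4736 -0.2534  0.0916]
127 [ 0.4713 -0.2541  0.0929]
129 [ 0.4696 -0.2539  0.0932]
131 [ 0.4678 -0.2541  0.0925]
133 [ 0.4553 -0.2554  0.0014]
(192, 129) [ 0.46270992 -0.19754678  0.09331348]
(326, 130) [ 0.46758816 -0.32853186  0.00204558]
(189, 20) [ 0.54679332 -0.18831765  0.08599009]
(331, 20) [ 0.56000535 -0.29948126  0.08755626]
(206, 14) [ 0.55235197 -0.20166337  0.0878654 ]
(313, 14) [ 0.5622726  -0.28461013  0.08863018]
 ** On entry to DLASCL parameter number  4 had an illegal value
 ** On entry to DLASCL parameter number  4 had an illegal valueTraceback (most recent call last):
  File "<stdin>", line 6, in <module>
    x, resids, rank, s = _umath_linalg.lstsq(a, b, rcond,
                         ~~~~~~~~~~~~~~~~~~~^^^^^^^^^^^^^
                                             signature=signature)
                                             ^^^^^^^^^^^^^^^^^^^^
    raise LinAlgError("SVD did not converge in Linear Least Squares")
numpy.linalg.LinAlgError: SVD did not converge in Linear Least Squares
```

The flap slope is about 0.067 rad. The bead centre is at z ≈ 0.089 with its outer face at (0.4675, -0.254), about 26 mm ahead of the finger face. I lower beside the edge, then creep forward.

Call:
jog_arm(
  motion=[
    [-1,0,0,40,0],
    [-1,0,0,40,0],
    [-1,0,0,40,0],
    [-1,0,0,30,0],
    [-1,0,-3,12,0],
    [-1,8,0,0,0],
    [-1,8,0,0,0],
    [-1,4,0,0,0],
    [-1,0,0,0,0],
    [-1,0,0,0,0],
  ],
)

```text
time: 4.98
tool_pos: [0.4527, -0.254, 0.0713]
tcp_rot: [3.133, 0.194, 0.005]
wrist_force: [-0.4, 0.2, 0.4]
width: -0.006
grip_force: 0.0
```

Run:
```python
from h import *
s=bot.read_state();print(s["tool_pos"],s["wrist_force"],s["torque"])
im,d,P,c,T=cam("wrist");save("w2",im)
```

```text
[ 0.45267627 -0.25395104  0.071343  ] [-0.38204298  0.15690417  0.39285353] [ 0.01068107  0.03982171 -0.0668117 ]
```

View pics/w2.png

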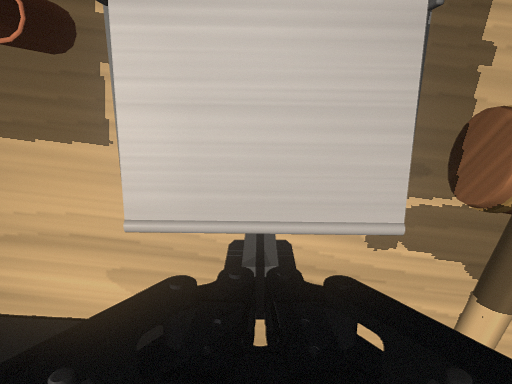

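The bead now runs along row 228 and the fingertips sit just in front of it at (260,235), centred. I creep in 1 mm per row to make light contact.

Call:
jog_arm(
  motion=[
    [-1,1,0,0,0],
    [-1,1,0,0,0],
    [-1,1,0,0,0],
    [-1,0,0,0,0],
  ],
)

```text
time: 5.37
tool_pos: [0.4538, -0.2531, 0.0694]
tcp_rot: [3.136, 0.192, 0.0]
wrist_force: [0.1, 0.2, 0.7]
width: 0.001
grip_force: 0.0
```

Call:
jog_arm(
  motion=[
    [-1,1,0,0,0],
    [-1,0,0,0,0],
  ],
)

```text
time: 5.53
tool_pos: [0.4547, -0.2529, 0.0693]
tcp_rot: [-3.136, -0.193, -0.0]
wrist_force: [-0.6, -1.3, 0.3]
width: -0.002
grip_force: 0.0
```

Call:
jog_arm(
  motion=[
    [-1,1,0,0,0],
    [-1,0,0,0,0],
  ],
)

```text
time: 5.7
tool_pos: [0.4557, -0.2527, 0.0692]
tcp_rot: [-3.136, -0.193, -0.0]
wrist_force: [0.1, 0.6, -0.2]
width: 0.0
grip_force: 0.0
```

Call:
jog_arm(
  motion=[
    [-1,1,0,0,0],
    [-1,0,0,0,0],
  ],
)

```text
time: 5.87
tool_pos: [0.4566, -0.2525, 0.0692]
tcp_rot: [-3.136, -0.193, 0.0]
wrist_force: [0.4, 0.2, -0.0]
width: -0.001
grip_force: 0.0
```

Call:
jog_arm(
  motion=[
    [-1,0.5,0,0,0],
    [-1,0,0,0,0],
  ],
)

```text
time: 6.03
tool_pos: [0.4567, -0.2525, 0.0691]
tcp_rot: [-3.135, -0.193, 0.002]
wrist_force: [-1.5, -0.3, 0.7]
width: 0.002
grip_force: 0.9
```

Contact at about 1.5 N. I raise slowly with a little more press.

Call:
jog_arm(
  motion=[
    [-1,0.3,0,0,0],
    [-1,0,0,-1.5,0],
    [-1,0,0,-1.5,0],
    [-1,0,0,-1.5,0],
    [-1,0,0,-1.5,0],
    [-1,0,0,0,0],
  ],
)

```text
time: 6.53
tool_pos: [0.4573, -0.2523, 0.0755]
tcp_rot: [-3.135, -0.193, 0.0]
wrist_force: [-2.4, 0.2, -0.3]
width: 0.0
grip_force: 1.1
```

```bash
cat > m.py <<'E'
from h import *
s=bot.read_state();print(s["tool_pos"],s["wrist_force"])
im,d,P,c,T=cam("wrist");np.save("wP.npy",P);np.save("wI.npy",im)
# plate points: bright, unsaturated
h=cv2.cvtColor(im,cv2.COLOR_RGB2HSV);m=(h[...,1]<45)&(h[...,2]>130)&(P[...,2]>.075)
q=P[m];q=q[np.isfinite(q).all(1)]
b=np.array([.993,.116]);S=(q[:,:2]-[.560,-.2445])@b
for lo in range(-95,100,10):
    k=(S*1000>=lo)&(S*1000<lo+10)
    if k.sum()>20: print(lo,k.sum(),np.round(np.median(q[k,2])*1000,1))
E
python3 m.py
```

```text
[ 0.45733345 -0.25231215  0.07554792] [-2.35123259  0.22181191 -0.27715412]
-95 4927 98.3
-85 6978 96.4
-75 7248 95.0
-65 7496 93.7
-55 7748 92.3
-45 8038 91.0
-35 8362 89.6
-25 8676 88.3
-15 8517 86.9
-5 2324 87.3
```

The flap follows: slope is up from 0.067 to 0.137 with no slip. I continue along the arc.

Call:
jog_arm(
  motion=[
    [-1,0.3,0,-2,0],
    [-1,0.3,0,-2,0],
    [-1,0.4,0,-2,0],
    [-1,0.4,0,-2,0],
    [-1,0.5,0,-2,0],
    [-1,0.6,0,-2,0],
    [-1,0.6,0,-2,0],
    [-1,0.7,0,-2,0],
    [-1,0.7,0,-2,0],
  ],
)

```text
time: 7.33
tool_pos: [0.4614, -0.2518, 0.0934]
tcp_rot: [-3.135, -0.193, 0.002]
wrist_force: [-6.0, 0.2, -0.1]
width: -0.001
grip_force: 2.6
```

```bash
python3 m.py
```

```text
[ 0.46141198 -0.25184647  0.09335666] [-5.98684452  0.17195598 -0.12436995]
-95 1806 116.0
-85 7441 112.8
-75 7157 109.3
-65 7086 105.9
-55 7027 102.4
-45 6934 99.0
-35 6861 95.6
-25 6791 92.1
-15 6620 88.7
-5 3799 88.0
```

The slope is 0.343 and it still sticks, but the press has grown to 6 N. I ease off slightly and follow the arc.

Call:
jog_arm(
  motion=[
    [-1,-0.2,0,-2,0],
    [-1,0.6,0,-2,0],
    [-1,0.8,0,-2,0],
    [-1,0.9,0,-2,0],
    [-1,1,0,-2,0],
    [-1,1.1,0,-2,0],
    [-1,1.1,0,-2,0],
    [-1,1.2,0,-2,0],
    [-1,1.3,0,-2,0],
    [-1,1.3,0,-2,0],
  ],
)

```text
time: 8.22
tool_pos: [0.4708, -0.2509, 0.1135]
tcp_rot: [3.135, 0.193, -0.001]
wrist_force: [-4.8, -0.1, 1.5]
width: 0.001
grip_force: 2.3
```

```bash
python3 m.py
```

```text
[ 0.47076501 -0.2509453   0.11354834] [-4.75352488 -0.05873319  1.51194313]
-85 2239 135.3
-75 7848 130.2
-65 7170 123.7
-55 6651 117.3
-45 6202 110.7
-35 5785 104.3
-25 5407 97.8
-15 5094 91.4
-5 3334 88.0
```

The angle is 0.576 and the bin hasn't moved. I carry on toward upright.

Call:
jog_arm(
  motion=[
    [-1,1.8,0,-2.8,0],
    [-1,2,0,-2.8,0],
    [-1,2.2,0,-2.7,0],
    [-1,2.4,0,-2.6,0],
    [-1,2.6,0,-2.5,0],
    [-1,2.8,0,-2.4,0],
    [-1,3,0,-2.2,0],
    [-1,3,0,-2,0],
    [-1,3,0,-1.8,0],
    [-1,3,0,-1.6,0],
  ],
)

```text
time: 9.1
tool_pos: [0.4977, -0.2481, 0.1377]
tcp_rot: [3.134, 0.192, 0.003]
wrist_force: [-2.1, -0.8, 2.7]
width: 0.003
grip_force: 1.3
```

Call:
jog_arm(
  motion=[
    [-1,3.5,0,-1.5,0],
    [-1,3.5,0,-1.2,0],
    [-1,3.5,0,-1,0],
    [-1,4,0,-0.8,0],
    [-1,4,0,-0.5,0],
    [-1,4,0,-0.5,0],
    [-1,4,0,0,0],
    [-1,4,0,0,0],
  ],
)

```text
time: 9.77
tool_pos: [0.5273, -0.2438, 0.1421]
tcp_rot: [-3.136, -0.193, -0.0]
wrist_force: [-2.0, -0.5, 1.2]
width: 0.002
grip_force: 0.6
```

Run:
```python
from h import *
s=bot.read_state();print(s["tool_pos"],s["wrist_force"])
a,_,P,_,_=cam("scene");b,_,P2,_,_=cam("wrist")
save("c3",np.hstack([cv2.resize(a[120:312,80:336],(384,288)),cv2.resize(b,(384,288))]))
```

```text
[ 0.5273216  -0.24378509  0.14207719] [-1.97357313 -0.54476001  1.2270255 ]
```

View pics/c3.png

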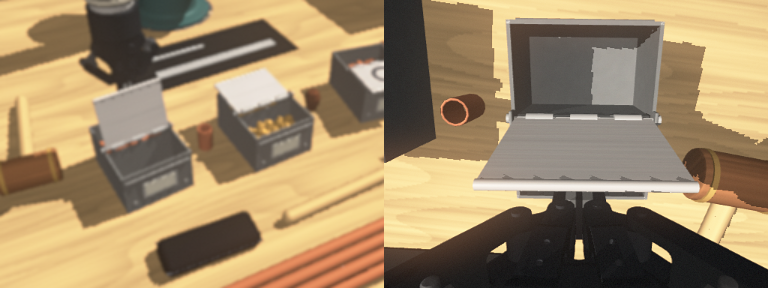

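The flap stands at about 1.36 rad with the far compartment still bare and the bin in place. I push past upright, then guide it down with the tips at a radius of about 70 mm.

Call:
jog_arm(
  motion=[
    [-1,3.6,0,-1.4,0],
    [-1,3.6,0,-1.4,0],
    [-1,3.6,0,-1.4,0],
    [-1,3.6,0,-1.4,0],
    [-1,3.6,0,-1.4,0],
    [-1,3.6,0,-1.4,0],
    [-1,4,0,0,0],
    [-1,4,0,0,0],
    [-1,4,0,0,0],
    [-1,4,0,0,0],
  ],
)

```text
time: 10.7
tool_pos: [0.5644, -0.2393, 0.1505]
tcp_rot: [-3.136, -0.193, 0.0]
wrist_force: [-1.5, -0.1, -0.3]
width: -0.002
grip_force: 0.4
```

Call:
jog_arm(
  motion=[
    [-1,3.8,0,1.4,0],
    [-1,3.8,0,1.5,0],
    [-1,3.8,0,1.6,0],
    [-1,3.8,0,1.7,0],
    [-1,3.8,0,1.8,0],
    [-1,4,0,3,0],
    [-1,4,0,3.3,0],
    [-1,4,0,3.3,0],
    [-1,4,0,3.5,0],
  ],
)

```text
time: 11.45
tool_pos: [0.5991, -0.235, 0.129]
tcp_rot: [3.136, 0.193, -0.0]
wrist_force: [-0.6, -0.5, 0.2]
width: -0.001
grip_force: 0.4
```

```bash
python3 m.py
python3 - <<'E'
from h import *
a,_,P,_,_=cam("scene");b=np.load("wI.npy")
save("c4",np.hstack([cv2.resize(a[120:312,80:336],(384,288)),cv2.resize(b,(384,288))]))
E
```

```text
[ 0.59914565 -0.2350226   0.12900616] [-0.56580432 -0.49245852  0.16842198]
-5 876 89.1
5 696 96.7
15 483 106.0
25 501 115.4
35 702 124.6
45 2603 134.0
55 4004 142.2
65 3160 145.2
```

View pics/c4.png

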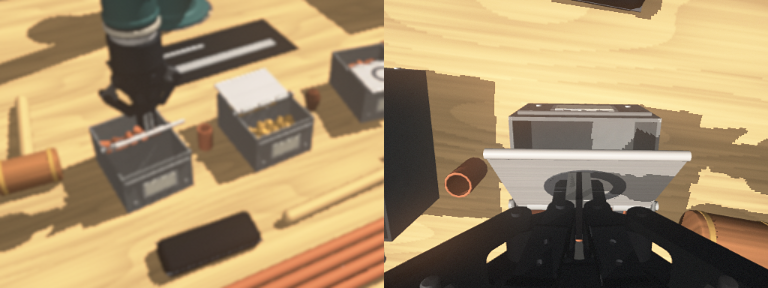

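The flap is past upright at about 2.39 rad, with its ring face toward the robot and the tips on it. I keep guiding it down more slowly.

Call:
jog_arm(
  motion=[
    [-1,3,0,3.5,0],
    [-1,3,0,4,0],
    [-1,2.5,0,4,0],
    [-1,2,0,4,0],
    [-1,2,0,4,0],
    [-1,1,0,3,0],
    [-1,1,0,3,0],
    [-1,0.5,0,3,0],
    [-1,0.5,0,3,0],
    [-1,0,0,2,0],
  ],
)

```text
time: 12.38
tool_pos: [0.6142, -0.2331, 0.0956]
tcp_rot: [-3.136, -0.193, 0.0]
wrist_force: [0.8, 0.6, 0.6]
width: 0.001
grip_force: 0.3
```

```bash
python3 m.py
```

```text
[ 0.61423082 -0.23311733  0.09560547] [0.77439186 0.60246238 0.55845265]
-5 356 87.8
25 146 91.9
35 871 93.2
45 1040 94.9
55 1972 96.8
65 4353 98.4
75 4884 100.1
85 2571 102.0
```

The slope remaining is 0.17. I press it down gently to the stop.

Call:
jog_arm(
  motion=[
    [-1,0,0,1.5,0],
    [-1,0,0,1.5,0],
    [-1,0,0,1.5,0],
    [-1,0,0,1.5,0],
    [-1,0,0,1.5,0],
    [-1,0,0,1.5,0],
    [-1,0,0,1,0],
    [-1,0,0,0,0],
  ],
)

```text
time: 13.1
tool_pos: [0.614, -0.2331, 0.0857]
tcp_rot: [-3.136, -0.193, 0.001]
wrist_force: [-0.6, -0.3, -0.4]
width: 0.002
grip_force: 0.0
```

Call:
jog_arm(
  motion=[
    [-1,0,0,0.8,0],
    [-1,0,0,0,0],
  ],
)

```text
time: 13.27
tool_pos: [0.614, -0.2331, 0.085]
tcp_rot: [-3.136, -0.193, 0.001]
wrist_force: [-0.4, 0.4, -0.1]
width: -0.003
grip_force: 0.0
```

Call:
jog_arm(
  motion=[
    [-1,0,0,0.6,0],
    [-1,0,0,0,0],
  ],
)

```text
time: 13.43
tool_pos: [0.6141, -0.2331, 0.0846]
tcp_rot: [-3.136, -0.193, 0.0]
wrist_force: [-0.1, 0.2, 0.9]
width: 0.0
grip_force: 0.4
```

Call:
jog_arm(
  motion=[
    [-1,0,0,0.5,0],
    [-1,0,0,0,0],
  ],
)

```text
time: 13.6
tool_pos: [0.6142, -0.2332, 0.0845]
tcp_rot: [3.136, 0.193, -0.0]
wrist_force: [-1.5, 0.4, 4.2]
width: -0.003
grip_force: 2.0
```

```bash
python3 m.py
```

```text
[ 0.61417033 -0.23315792  0.08454365] [-1.47890935  0.38425088  4.21752702]
-5 293 86.3
5 319 85.9
25 66 82.2
35 928 85.9
45 1247 85.9
55 2182 85.8
65 4482 85.9
75 5150 85.9
85 3026 86.9
```

The flap is flat and on its stop at 4 N, with z stopped at 84.5 mm. I lift straight up, back away and check.

Call:
jog_arm(
  motion=[
    [-1,0,0,-2,0],
    [-1,0,0,-10,0],
    [-1,0,0,-30,0],
    [-1,0,0,-40,0],
    [-1,0,0,-40,0],
    [-1,-40,0,-20,0],
    [-1,-40,0,0,0],
    [-1,-40,0,0,0],
    [-1,-30,0,0,0],
    [-1,0,0,0,0],
  ],
)

```text
time: 14.48
tool_pos: [0.4631, -0.2512, 0.225]
tcp_rot: [-3.136, -0.19, 0.004]
wrist_force: [-0.3, 0.3, -0.2]
width: -0.002
grip_force: 0.0
```

```bash
python3 m.py
python3 - <<'E'
from h import *
a=np.load("wI.npy");t,_,P,_,_=cam("top");I=np.load("topI.npy")
save("c5",np.hstack([cv2.resize(a,(400,300)),cv2.resize(t[100:250,100:300+0],(400,300))]) if 0 else np.hstack([cv2.resize(a,(384,288)),cv2.resize(t[80:260,100:340+100],(416,288))]))
df=np.abs(t.astype(int)-I).max(-1)>40
n,l,st,ce=cv2.connectedComponentsWithStats(df.astype(np.uint8))
print([s.tolist() for s in st[1:] if s[4]>25])
sub=np.s_[164:240,308:376];p=P[sub];b=p[(p[...,2]>.04)&(p[...,2]<.12)]
print(cv2.minAreaRect(b[:,:2].astype(np.float32)))
E
```

```text
[ 0.46313776 -0.25116075  0.22495014] [-0.26812636  0.27899074 -0.16802042]
-85 285 81.4
-75 202 81.4
-65 226 90.9
-55 709 90.1
-45 676 89.4
-35 693 88.9
-25 694 88.5
-15 756 87.9
-5 2505 87.2
5 2560 86.0
15 2131 86.0
25 2371 86.0
35 972 85.8
[[261, 161, 241, 223, 17355], [481, 209, 21, 12, 99], [507, 253, 5, 10, 28], [484, 266, 21, 14, 100], [478, 281, 34, 17, 304], [479, 297, 9, 6, 39], [404, 301, 108, 83, 2265], [118, 332, 135, 52, 2521]]
((0.5643614530563354, -0.24373647570610046), (0.17053912580013275, 0.12248654663562775), 4.589051246643066)
```

View pics/c5.png

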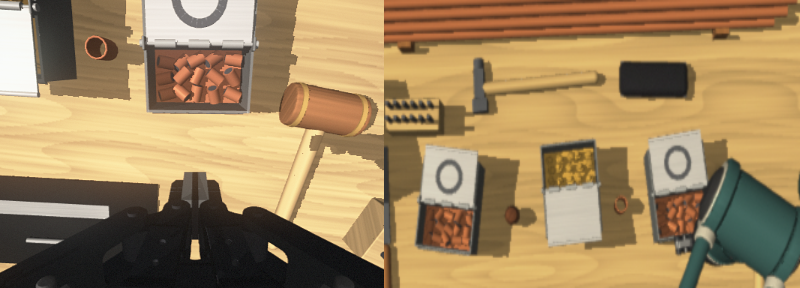

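The ring shows, the reserve is open, the flap is flat, and the other items look undisturbed.

```bash
python3 -c "
from workcell import bot
print(bot.finish_job())"
```

```text
the job is handed in; nothing more can be done
None
```

The job is handed in: the right-hand bin's flap was turned over and pressed flat over the empty compartment with about 4 N, so its ring shows and the reserve is open, and I saw no change to the other bins or the bench items that weren't hidden by the arm in the last pictures.

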